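# Move the print cartridge from its capping dock into the bench coder

## Task

Take the black print cartridge out of its capping dock by pinching its two side tabs together and drawing it up, then seat it in the empty bay of the bench coder's print head, brass contact face towards the two posts, pressed down until it is home and its tabs have sprung out and latched. The tabs and catches are brittle: squeeze them only lightly, do not pull against a hook that is still caught, do not force the cartridge down hard, keep it upright, and leave the other things on the bench where they are.

Things in the scene. Friction and masses are not known exactly. Their poses are not given: they have to be found in the camera images.
- cartridge: Black upright print cartridge, 104 mm tall, 0.13 to 0.24 kg, at first latched in the capping dock with the dock's heading. Origin: centre of its underside; z up, y from tab to tab, x to its contact face. Its lower 52 mm is a block, 44 (x) by 52 mm (y), that goes into a bay; above it a neck of 40 by 28 mm with a sprung tab beside it at +y and -y. Not given while the fingers hold it.
- left_pad (a point): Middle of the ribbed thumb pad of the +y tab, on its outer face, 78 mm above the underside. Each pad is 20 mm wide (x), reaches from 62 to 94 mm above the underside and leans out a little. Over both pads: 60 mm at rest (63 at their tops), about 40 mm when pinched to their stops. A pad takes 4 N at first, 8 N at its stop.
- right_pad (a point): The same point of the -y tab's pad. The tabs crack if the fingers' forces on the cartridge add up to over 110 N (some 55 N a pad).
- tab_left (a joint): The +y tab, hinged 6 mm above the underside: 0 rad sprung out, positive pinched in, 0.14 its stop. Its hook, flat on top at 43 mm above the underside, sits under a catch of the bay and is clear of it from about 0.08 rad (0.12 if the cartridge is off centre). A ramp under the hook lets the tab also snap in if the cartridge is pressed down from above (under 22 N).
- tab_right (a joint): The -y tab, read in the same way.
- contact_face (a point): Centre of the brass contacts on the cartridge's +x face, 20 mm from its axis, 78 mm above its underside. The other face carries a paper label.
- cap_dock: Grey capping dock, fixed: base plate 104 (x) by 112 mm (y), 9 mm thick, with a bay in its middle. Origin: centre of its underside, on the bay's axis. The latched cartridge's underside is 20 mm above it; a sprung rubber cap pushes it up against the catches with 6 N, and it can be pushed 6 mm farther down (9 N) to a hard floor.
- dock_mouth (a point): Centre of the flared mouth of the dock's bay, 74 mm above the bench. Pulled with a hook still caught the cartridge does not give; the catches crack at 40 N (all contact forces between cartridge and dock added up).
- coder: Bench coder, fixed: base plate (x -80 to 118, y -88 to 88 mm, 14 mm thick), two posts behind and a grey head reaching forward from them with an open-topped bay, 47 (x) by 55 mm (y) inside; the mouth flares 3 mm a side and ends 57 mm above the bay's hard floor. Origin: on the bench, straight below the bay's axis; z up, x to the posts. The cartridge's x goes along this x.
- floor_lowest (a point): Point on the bay's axis, 61 mm above the bench. The head is clamped as high as the stock needs: the bay's hard floor is 0 to 30 mm above this point; the state does not tell how much, so feel for it. The bay cracks at 50 N (contact forces of cartridge and coder added up, knocks included); about 10 N at the wrist after a slow approach (12 mm/s) is safe.
- post_bridge (a point): Top of the bridge on the two posts, 84 mm behind the bay's axis, 150 mm above the bench (its knob: 163). In the bay's floor a sprung ejector pin stands 9 mm proud: 3 N at first, 7.5 N fully down. The hooks pass the catches 2.8 mm above the floor: let go on the floor and the cartridge rises 2.8 mm and is latched; unlatched, the ejector lifts it 9 mm.
- loupe: Black standing loupe, 37 mm across, 38 mm tall; a bystander. Origin: centre of its underside.
- note_pad: Small white note pad, 77 x 52 x 18 mm; a bystander. Origin: centre of its underside.
- ink_tin: Red and white ink tin, 69 mm across, 50 mm tall; a bystander. Origin: centre of its underside.
There are look-alikes about, which are no part of the job. Leave any blue or orange look-alike of the cartridge alone.

How it is judged:
By the outcome, as a careful person would: the job done as asked, in the order asked, and still so for the second after the job is handed in, with the robot touching nothing.
It also fails if it takes over 40 s, if anything falls off the work surface, if the arm or the gripper's body presses on something with over 40 N, if the wrist force passes 120 N, or if a joint passes its speed limit or range.

## Robot

A 6-joint arm with a two-finger parallel gripper is mounted at the origin on a cart in front of the work surface, level with it; the furniture and walls round the work are solid. World frame = base frame: x ahead of the robot, y to its left, z up, the work surface at z = 0. Lengths are in m, angles in rad, forces in N, time in s.
With the tool pointing down it reaches from about 0.35 to 0.85 m from the base axis. Payload 8.1 kg.
Tool frame: the origin (TCP) lies midway between the tips of the shut fingers; the grasp point (between the pads) lies 19 mm behind it; z points along the fingers, y is the line along which they close (so a half turn about z gives the same grasp; the last joint's range is limited). The gripper opens to 93 mm and grips with 3 to 60 N. Pads are 15 mm wide; open, the fingers measure 128 mm over their backs; the gripper's body (75 mm by 188 mm) begins 65 mm behind the grasp point.
Start: joints at [-1.338, 0.13, 1.488, -0, 1.523, -0.085], TCP at [0.188, -0.57, 0.219] pointing down, gripper open.
Joint ranges: [-2.96, 2.96], [-0.89, 2.26], [0.02, 2.5], [-1.34, 4.48], [0, 2.73], [-2.66, 2.66]. Speed limits (rad/s): [2.39, 2.39, 2.79, 3.14, 3.14, 3.14].

## Interface

Orientations are given as a rotation vector (axis times angle).
In Python, from plant import read_state, read_camera, camera_model, close_job gives the robot as it stands. The module is installed in compiled form; this text tells all that it offers.
- The arm moves only by the tool carry_out, never from a script. Its argument "moves" is a list of rows, each an object of numbers: "jaw": the finger opening in m, from 0 to 0.093; "dx", "dy", "dz": the shift along the tool's x, y, z in m; "yaw": the turn about the tool's z in rad. In form: [{"jaw": .., "dx": .., "dy": .., "dz": .., "yaw": ..}, ...]. A call has 1 to 8 rows; each row shifts and turns the commanded pose from where the row before left it, along the tool's axes as they then stand; what a row does not reach is not made up. A row lasts 1/8 s, in which the tool goes at most 62.5 mm and 10.7 degrees, less where a joint would pass 70% of its speed; a pose out of reach is approached as far as the arm can. A call is refused whole if a number of a shift passes 0.0625 or a number of a turn 0.188, either way. A call with a gripper value outside its range is refused whole. The fingers move at their own pace and stop on an object; "grip_force" is the grip in N (left out, the last holds). Time passes only in rows, so rows that do not move let the fingers close. It gives the time, the measured TCP pose, the force, the opening and the grip force at its end, in the units of the state.
- read_state(): the state, without advancing time (a new reading comes with each control period).
- read_camera(name): name is "side" or "top"; returns the picture (400x640x3 uint8, red, green, blue); there is no depth.
- camera_model(name): a dict with "camera_matrix" (3x3 intrinsics, pixels), "view" (4x4, takes a point from world to camera coordinates). Camera axes: x right, y up, looking along -z (the intrinsics and any distortion apply to the point x, -y, -z); pixel columns grow to the right and rows downward; lengths in m; the calibration is good to about 2 mm. A picture is of the moment at which its call begins. camera_model takes no time and is no camera call.
- close_job(): hands the job in; it is judged then, once.
The state is a dict: "t": time; "q": joint angles; "dq": joint speeds; "joint_torque": joint torques, N m; "tool_pos": TCP position; "orientation": TCP orientation; "force": force on the tool from outside, world axes, zero at the start; "wrist_torque": the same for the moment, N m; "opening": finger opening in m; "gripper_force": force on a finger pad.
Only numpy, scipy, OpenCV 4.12 (cv2) and the standard library are available. Lean on these libraries where they do the work, as an engineer would, in place of code of your own. Each camera call takes 0.05 s, during which the arm holds its last target. There are 200 camera calls.

## Working session

There is one attempt and no reset: what is moved stays moved. The work goes in short steps, Python scripts to look and compute and a tool call to move; the robot and the scene stay as the last step left them, time stands still between calls to the robot, and variables do not carry over. Pictures are saved under pics/ and viewed, at most 10 in all, crops included, and the job is handed in when it is done.

Besides the shell and the picture viewer there is one more tool, called after "Emit:" as name([rows], argument=value, ...), one row to a line, values as JSON. carry_out: Moves the arm, as the interface text tells. Its arguments: {"type":"object","properties":{"moves":{"type":"array","items":{"type":"object","properties":{"jaw":{"type":"number"},"dx":{"type":"number"},"dy":{"type":"number"},"dz":{"type":"number"},"yaw":{"type":"number"}}}},"grip_force":{"type":"number"}},"required":["moves"]}

```bash
mkdir -p pics; cat > h.py <<'E'
import numpy as np, cv2
from plant import *
def snap(c,n):
    im=read_camera(c); cv2.imwrite(f'pics/{n}.png',im[:,:,::-1]); return im
def ray(c,u,v):
    m=camera_model(c);K=np.array(m['camera_matrix']);V=np.array(m['view'])
    d=np.linalg.solve(K,[u,v,1.]);d=np.array([d[0],-d[1],-d[2]])
    R=V[:3,:3];o=-R.T@V[:3,3];return o,R.T@d
def onz(c,u,v,z):
    o,d=ray(c,u,v);return o+d*(z-o[2])/d[2]
def proj(c,p):
    m=camera_model(c);K=np.array(m['camera_matrix']);V=np.array(m['view'])
    q=V[:3,:3]@np.array(p)+V[:3,3];w=K@[q[0],-q[1],-q[2]];return w[:2]/w[2]
E
python3 - <<'E'
from h import *
print({k:v for k,v in camera_model('top').items() if k not in('camera_matrix','view')})
for c in('top','side'):
    snap(c,c+'0');m=camera_model(c);V=np.array(m['view']);print(c,np.round(m['camera_matrix'],1).tolist(),-V[:3,:3].T@V[:3,3])
print(read_state())
E
```

```text
{}
top [[409.1, 0.0, 319.5], [0.0, 409.1, 200.7], [0.0, 0.0, 1.0]] [ 0.37918867 -0.11324953  1.13048697]
side [[429.8, 0.0, 318.4], [0.0, 429.8, 193.7], [0.0, 0.0, 1.0]] [ 0.61436635 -1.15158604  0.50973226]
{'t': 0.1, 'q': array([-1.33838711e+00,  1.31078050e-01,  1.48915219e+00, -4.60079592e-05,
        1.52300761e+00, -8.53778195e-02]), 'dq': array([-0.00149467, -0.00195785, -0.0024108 ,  0.00203633,  0.00012861,
        0.00046434]), 'joint_torque': array([ 1.58123326e-03, -5.61339462e+01, -4.93095589e+01,  7.70801981e-02,
        2.90303794e-02, -7.79342372e-05]), 'tool_pos': array([ 0.18737864, -0.56945419,  0.21770688]), 'orientation': array([-3.10040057e+00, -4.96825276e-01,  2.61665504e-04]), 'force': array([0.2597899 , 0.66504832, 1.12825878]), 'wrist_torque': array([ 0.01631859,  0.00605446, -0.04424497]), 'gripper_force': 0.0, 'opening': 0.09255952481644585}
```

View pics/top0.png

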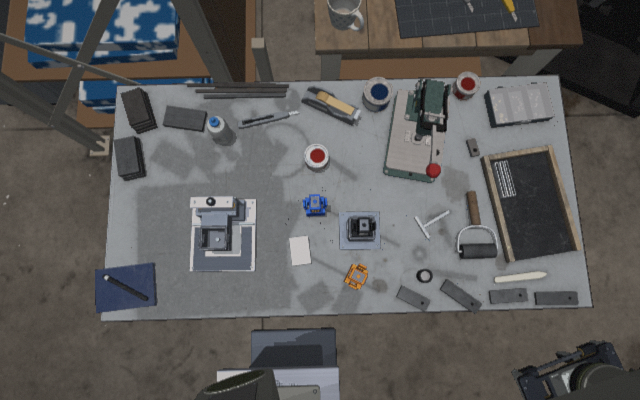

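View pics/side0.png

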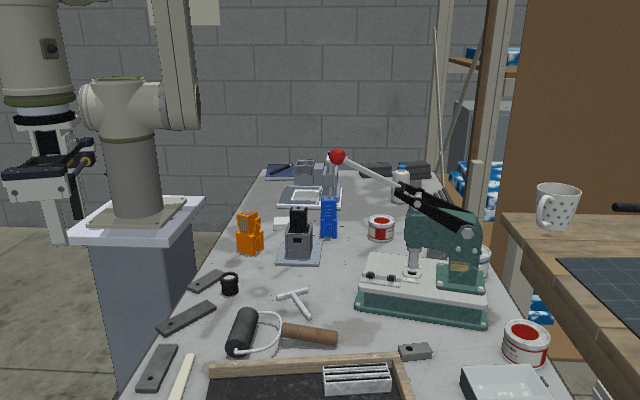

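Top view: dock with the black cartridge near (360,230), coder near (222,233) with its posts up in the image, blue decoy at (315,205), orange at (356,276). The side view shows the dock at (300,240). I'll enlarge these.

```bash
python3 - <<'E'
from h import *
t=cv2.imread('pics/top0.png');s=cv2.imread('pics/side0.png')
r=lambda im,x,y,w,h:cv2.resize(im[y:y+h,x:x+w],(400,int(400*h/w)),interpolation=cv2.INTER_CUBIC)
a=np.hstack([r(t,180,185,80,100)[:500],r(t,330,195,64,80)]);cv2.imwrite('pics/c1.png',a)
b=np.hstack([r(s,262,195,72,80),r(s,255,150,100,100)[:400]]) if 0 else np.hstack([r(s,266,200,70,70),r(s,265,150,90,90)]);cv2.imwrite('pics/c2.png',b);print(a.shape,b.shape)
for u,v in((341,211),(381,211),(381,249),(341,249)):print(onz('top',u,v,.009))
for u,v in((193,198),(256,198),(256,271),(190,271)):print('coder',onz('top',u,v,.014))
E
```

```text
(500, 800, 3) (400, 800, 3)
[ 0.56104529 -0.18209357  0.009     ]
[ 0.55791204 -0.29320098  0.009     ]
[ 0.45293431 -0.28723409  0.009     ]
[ 0.45604827 -0.1780435   0.009     ]
coder [0.6083879  0.22788455 0.014     ]
coder [0.60347625 0.05302217 0.014     ]
coder [0.40337617 0.05299421 0.014     ]
coder [0.40846107 0.23018125 0.014     ]
```

View pics/c1.png

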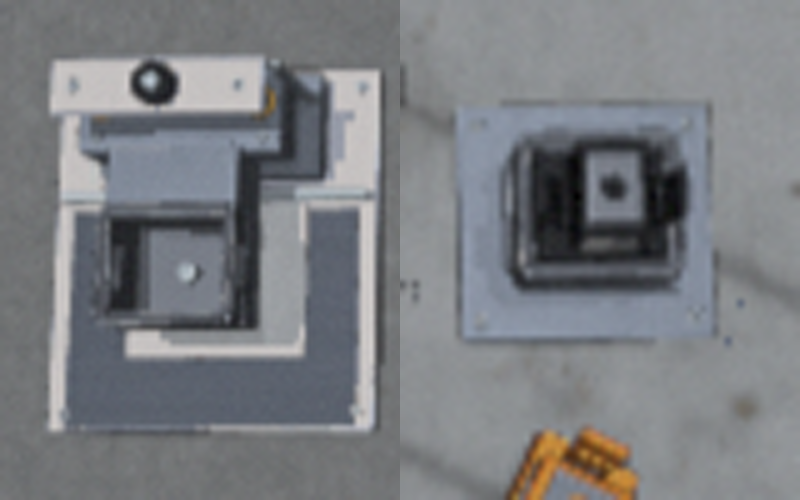

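View pics/c2.png

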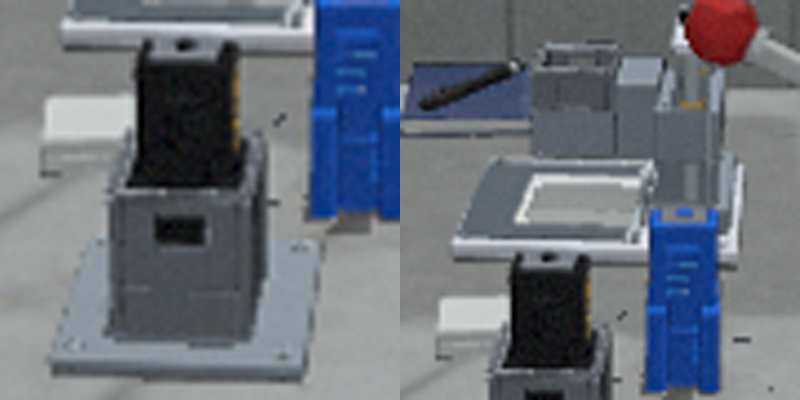

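The cartridge's brass edge shows on its +x side, which is the right-hand side in the side view. Dock plate corners are in crop 1 at (457,102), (710,100), (714,338) and (462,340). Coder plate corners are at (50,430), (376,430) and (380,70).

```bash
python3 - <<'E'
from h import *
D=lambda x,y,z:onz('top',330+(x-400)/6.25-.4,195+y/6.25-.4,z)
C=lambda x,y,z:onz('top',180+x/5-.4,185+y/5-.4,z)
p=np.array([D(x,y,.009) for x,y in((457,102),(710,100),(714,338),(462,340))]);print(p.round(4),'ctr',p.mean(0))
e=lambda a,b:(round(float(np.hypot(*(a-b)[:2])),4),float(np.arctan2(*(a-b)[1::-1])))
print('lateral',e(p[0],p[1]),e(p[3],p[2]),'fwd',e(p[0],p[3]),e(p[1],p[2]))
m=np.array([D(x,y,.074) for x,y in((510,138),(686,136),(686,288),(514,288))]);print('mouth',m.round(4),m.mean(0))
a,b,c=[C(x,y,.014) for x,y in((50,430),(376,430),(380,70))];print(a,b,c,e(a,b),e(c,b))
B=np.array([C(x,y,.15) for x,y in((52,62),(265,56),(268,108),(52,115))]);print(B.round(4),B.mean(0),e(B[0],B[1]))
for z in(.118,.133,.148):
  r=np.array([C(x,y,z) for x,y in((102,204),(240,205),(238,326),(96,326))]);print(z,r.mean(0),e(r[0],r[1])[0],e(r[3],r[2]),e(r[0],r[3]),e(r[1],r[2]))
E
```

```text
[[ 0.5614 -0.1758  0.009 ]
 [ 0.5592 -0.2883  0.009 ]
 [ 0.4539 -0.2841  0.009 ]
 [ 0.4562 -0.174   0.009 ]] ctr [ 0.50767087 -0.2305385   0.009     ]
lateral (0.1125, 1.55061048028956) (0.1101, 1.5501846675414592) fwd (0.1053, -0.016774845284392992) (0.1054, -0.039368841119018845)
mouth [[ 0.535  -0.1937  0.074 ]
 [ 0.5338 -0.2672  0.074 ]
 [ 0.4704 -0.2638  0.074 ]
 [ 0.4725 -0.1928  0.074 ]] [ 0.50293588 -0.22937665  0.074     ]
[0.40955292 0.23128667 0.014     ] [0.40452939 0.05621823 0.014     ] [0.60180756 0.05413245 0.014     ] (0.1751, 1.5421095576460329) (0.1973, -0.010572376364261378)
[[0.5832 0.1937 0.15  ]
 [0.5832 0.0899 0.15  ]
 [0.5574 0.0881 0.15  ]
 [0.5569 0.1929 0.15  ]] [0.57016777 0.14116751 0.15      ] (0.1038, 1.5715162673086933)
0.118 [0.48568581 0.14282295 0.118     ] 0.0686 (0.0698, 1.542278948357889) (0.0604, -0.023207669425361767) (0.0599, -0.003353058263289659)
0.133 [0.48410806 0.13902924 0.133     ] 0.0676 (0.0688, 1.5422789483578891) (0.0595, -0.02320766942536163) (0.0591, -0.0033530582632891486)
0.148 [0.4825303  0.13523552 0.148     ] 0.0666 (0.0678, 1.5422789483578883) (0.0586, -0.023207669425361493) (0.0582, -0.0033530582632895736)
```

Emit:
carry_out([
  {"yaw":0.169},
  {"yaw":0.17},
  {"dx":0.04,"dy":-0.044},
  {"dx":0.04,"dy":-0.044},
  {"dx":0.04,"dy":-0.044},
  {"dx":0.04,"dy":-0.044},
  {"dx":0.04,"dy":-0.044},
  {"dx":0.04,"dy":-0.044},
], grip_force=20)

```text
invalid input at $.moves[0]: expected keys jaw, dx, dy, dz, yaw
```

```bash
cat >> h.py <<'E'
from scipy.spatial.transform import Rotation as Ro
def need(x,y,z,yaw):
    s=read_state();R=Ro.from_rotvec(s['orientation']).as_matrix()
    a=np.arctan2(R[1,0],R[0,0])
    d=R.T@(np.array([x,y,z])-s['tool_pos'])
    print('t',round(s['t'],2),'pos',s['tool_pos'].round(4),'ang',round(a,4),'d',d.round(4),'yaw',round(a-yaw,4),'F',s['force'].round(2),'T',s['wrist_torque'].round(2),'op',round(s['opening'],4),'gf',round(s['gripper_force'],1),'tilt',R[:2,2].round(4))
E
python3 - <<'E'
from h import *
need(.505,-.230,.15,-.021)
E
```

```text
t 0.1 pos [ 0.1874 -0.5695  0.2177] ang 0.3178 d [ 0.4078 -0.2231  0.0681] yaw 0.3388 F [0.26 0.67 1.13] T [ 0.02  0.01 -0.04] op 0.0926 gf 0.0 tilt [-0.0004  0.0016]
```

Emit:
carry_out([
  {"jaw":0.093,"dx":0,"dy":0,"dz":0,"yaw":0.169},
  {"jaw":0.093,"dx":0,"dy":0,"dz":0,"yaw":0.17},
  {"jaw":0.093,"dx":0.04,"dy":-0.044,"dz":0,"yaw":0},
  {"jaw":0.093,"dx":0.04,"dy":-0.044,"dz":0,"yaw":0},
  {"jaw":0.093,"dx":0.04,"dy":-0.044,"dz":0,"yaw":0},
  {"jaw":0.093,"dx":0.04,"dy":-0.044,"dz":0,"yaw":0},
  {"jaw":0.093,"dx":0.04,"dy":-0.044,"dz":0,"yaw":0},
  {"jaw":0.093,"dx":0.04,"dy":-0.044,"dz":0,"yaw":0},
], grip_force=20)

```text
t: 1.1
tool_pos: [0.4339, -0.3094, 0.2184]
orientation: [-3.141, 0.034, 0.0]
force: [0.7, -0.7, 0.3]
opening: 0.0932
gripper_force: 0.0
```

```bash
python3 - <<'E'
from h import *
need(.505,-.230,.15,-.021)
E
```

```text
t 1.1 pos [ 0.4339 -0.3094  0.2184] ang -0.0214 d [ 0.0694 -0.0809  0.0684] yaw -0.0004 F [ 0.68 -0.68  0.28] T [-0.02  0.02 -0.04] op 0.0932 gf 0.0 tilt [-0.0002  0.0002]
```

Emit:
carry_out([
  {"jaw":0.093,"dx":0.023,"dy":-0.027,"dz":0,"yaw":0},
  {"jaw":0.093,"dx":0.023,"dy":-0.027,"dz":0,"yaw":0},
  {"jaw":0.093,"dx":0.023,"dy":-0.027,"dz":0,"yaw":0},
  {"jaw":0.093,"dx":0,"dy":0,"dz":0.02,"yaw":0},
  {"jaw":0.093,"dx":0,"dy":0,"dz":0.02,"yaw":0},
])

```text
t: 1.72
tool_pos: [0.5031, -0.2316, 0.1768]
orientation: [-3.141, 0.033, 0.002]
force: [-0.1, -0.1, -0.1]
opening: 0.093
gripper_force: 0.0
```

```bash
python3 - <<'E'
from h import *
D=lambda x,y,z:onz('top',330+(x-400)/6.25-.4,195+y/6.25-.4,z)
print(D(613,187,.124),D(560,102,.009),)
o,d=ray('side',266+186*.175-.4,200+45*.175-.4)
print('side at y=-.23',o+d*(-.23-o[1])/d[1])
need(.505,-.230,.15,-.021)
s=snap('side','s1');cv2.imwrite('pics/s1c.png',cv2.resize(s[130:280,220:400,::-1],(720,600),interpolation=cv2.INTER_CUBIC))
E
```

```text
[ 0.50690401 -0.22990528  0.124     ] [ 0.56015815 -0.22153827  0.009     ]
side at y=-.23 [ 0.50647935 -0.23        0.12664359]
t 1.73 pos [ 0.5031 -0.2316  0.1768] ang -0.0208 d [ 0.0019 -0.0017  0.0268] yaw 0.0002 F [-0.14 -0.07 -0.15] T [0.04 0.04 0.03] op 0.093 gf 0.0 tilt [-0.0012  0.0002]
```

View pics/s1c.png

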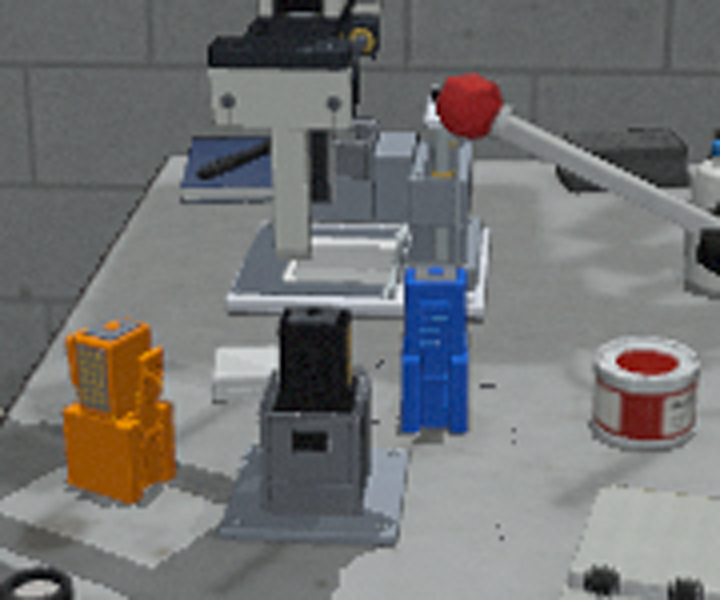

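The gripper is above the cartridge and the path down between the tabs looks clear. Finger tip is at (290,250) in the crop, cartridge top at (315,315).

Emit:
carry_out([
  {"jaw":0.093,"dx":0.003,"dy":-0.0015,"dz":0.02,"yaw":0},
  {"jaw":0.093,"dx":0,"dy":0,"dz":0.02,"yaw":0},
  {"jaw":0.093,"dx":0,"dy":0,"dz":0.02,"yaw":0},
  {"jaw":0.093,"dx":0,"dy":0,"dz":0.015,"yaw":0},
  {"jaw":0.093,"dx":0,"dy":0,"dz":0.015,"yaw":0},
  {"jaw":0.093,"dx":0,"dy":0,"dz":0,"yaw":0},
])

```text
t: 2.52
tool_pos: [0.5059, -0.2296, 0.087]
orientation: [-3.14, 0.033, 0.004]
force: [-0.3, 0.3, -0.2]
opening: 0.0928
gripper_force: 0.0
```

```bash
python3 - <<'E'
from h import *
need(.5065,-.230,.084,-.021)
print(proj('side',[.5065,-.2765,.084]))
s=snap('side','s2');a=s[170:270,250:350,::-1]
t=snap('top','t2');b=t[180:280,310:410,::-1]
cv2.imwrite('pics/c3.png',cv2.resize(np.hstack([a,b]),(800,400),interpolation=cv2.INTER_CUBIC))
E
```

```text
t 2.52 pos [ 0.5059 -0.2296  0.087 ] ang -0.0212 d [0.0006 0.0004 0.003 ] yaw -0.0002 F [-0.33  0.29 -0.19] T [ 0.01 -0.01  0.04] op 0.0928 gf 0.0 tilt [-0.0022  0.0013]
[296.29224749 232.70996827]
```

View pics/c3.png

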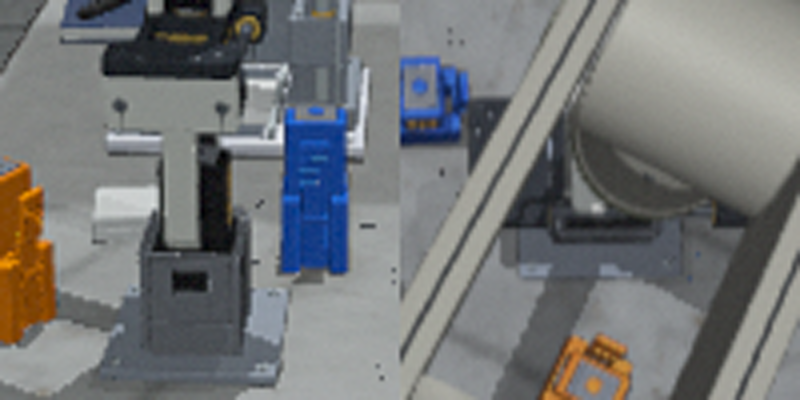

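The left crop shows the finger at (182,245), centred on the near tab and clear of the dock mouth. I'll lower 4 mm and close gently.

Emit:
carry_out([
  {"jaw":0.075,"dx":0,"dy":0,"dz":0.004,"yaw":0},
  {"jaw":0.066,"dx":0,"dy":0,"dz":0,"yaw":0},
  {"jaw":0.062,"dx":0,"dy":0,"dz":0,"yaw":0},
  {"jaw":0.059,"dx":0,"dy":0,"dz":0,"yaw":0},
  {"jaw":0.057,"dx":0,"dy":0,"dz":0,"yaw":0},
  {"jaw":0.055,"dx":0,"dy":0,"dz":0,"yaw":0},
  {"jaw":0.055,"dx":0,"dy":0,"dz":0,"yaw":0},
], grip_force=10)

```text
t: 3.5
tool_pos: [0.507, -0.2303, 0.0849]
orientation: [3.141, -0.033, 0.001]
force: [-0.0, 0.7, 2.9]
opening: 0.0555
gripper_force: 4.4
```

```bash
python3 - <<'E'
from h import *
need(.5065,-.230,.084,-.021)
E
```

```text
t 3.5 pos [ 0.507  -0.2303  0.0849] ang -0.0212 d [-0.0005 -0.0003  0.0009] yaw -0.0002 F [-0.05  0.65  2.9 ] T [ 0.13  0.   -0.03] op 0.0555 gf 4.4 tilt [ 0.0005 -0.0003]
```

Emit:
carry_out([
  {"jaw":0.052,"dx":0,"dy":0,"dz":0,"yaw":0},
  {"jaw":0.049,"dx":0,"dy":0,"dz":0,"yaw":0},
  {"jaw":0.046,"dx":0,"dy":0,"dz":0,"yaw":0},
  {"jaw":0.043,"dx":0,"dy":0,"dz":0,"yaw":0},
  {"jaw":0.04,"dx":0,"dy":0,"dz":0,"yaw":0},
  {"jaw":0.037,"dx":0,"dy":0,"dz":0,"yaw":0},
  {"jaw":0.034,"dx":0,"dy":0,"dz":0,"yaw":0},
  {"jaw":0.034,"dx":0,"dy":0,"dz":0,"yaw":0},
], grip_force=18)

```text
t: 4.5
tool_pos: [0.5068, -0.23, 0.0846]
orientation: [-3.141, 0.033, 0.0]
force: [0.9, 2.3, 4.8]
opening: 0.0393
gripper_force: 18.1
```

```bash
python3 - <<'E'
from h import *
need(.5065,-.230,.084,-.021)
E
```

```text
t 4.5 pos [ 0.5068 -0.23    0.0846] ang -0.0211 d [-0.0003  0.      0.0006] yaw -0.0001 F [0.95 2.25 4.8 ] T [ 0.56 -0.15  0.05] op 0.0393 gf 18.1 tilt [-0.      0.0002]
```

Emit:
carry_out([
  {"jaw":0.034,"dx":0,"dy":0,"dz":-0.002,"yaw":0},
  {"jaw":0.034,"dx":0,"dy":0,"dz":-0.002,"yaw":0},
  {"jaw":0.034,"dx":0,"dy":0,"dz":0,"yaw":0},
])

```text
t: 4.88
tool_pos: [0.5067, -0.2301, 0.0886]
orientation: [-3.141, 0.033, 0.0]
force: [1.0, 2.0, 1.9]
opening: 0.0395
gripper_force: 18.0
```

```bash
python3 - <<'E'
from h import *
need(.5065,-.230,.084,-.021)
E
```

```text
t 4.88 pos [ 0.5067 -0.2301  0.0886] ang -0.0211 d [-0.0002 -0.0001  0.0046] yaw -0.0001 F [0.97 2.03 1.94] T [ 0.46 -0.15 -0.05] op 0.0395 gf 18.0 tilt [-0.0001  0.0001]
```

Emit:
carry_out([
  {"jaw":0.034,"dx":0,"dy":0,"dz":-0.003,"yaw":0},
  {"jaw":0.034,"dx":0,"dy":0,"dz":-0.005,"yaw":0},
  {"jaw":0.034,"dx":0,"dy":0,"dz":-0.008,"yaw":0},
  {"jaw":0.034,"dx":0,"dy":0,"dz":-0.01,"yaw":0},
  {"jaw":0.034,"dx":0,"dy":0,"dz":-0.01,"yaw":0},
  {"jaw":0.034,"dx":0,"dy":0,"dz":-0.01,"yaw":0},
  {"jaw":0.034,"dx":0,"dy":0,"dz":-0.01,"yaw":0},
  {"jaw":0.034,"dx":0,"dy":0,"dz":-0.01,"yaw":0},
])

```text
t: 5.88
tool_pos: [0.5068, -0.2301, 0.1554]
orientation: [3.141, -0.033, 0.0]
force: [-0.9, -1.0, -2.0]
opening: 0.0392
gripper_force: 17.9
```

Emit:
carry_out([
  {"jaw":0.034,"dx":0,"dy":0,"dz":-0.015,"yaw":0},
  {"jaw":0.034,"dx":0,"dy":0,"dz":-0.02,"yaw":0},
  {"jaw":0.034,"dx":0,"dy":0,"dz":-0.02,"yaw":0},
  {"jaw":0.034,"dx":0,"dy":0,"dz":-0.015,"yaw":0},
  {"jaw":0.034,"dx":0,"dy":0,"dz":-0.01,"yaw":0},
  {"jaw":0.034,"dx":0,"dy":0,"dz":0,"yaw":0},
])

```text
t: 6.62
tool_pos: [0.5072, -0.2304, 0.2356]
orientation: [3.141, -0.033, 0.002]
force: [-0.4, -0.1, -1.7]
opening: 0.0392
gripper_force: 17.9
```

```bash
python3 - <<'E'
from h import *
need(.4855,.1425,.23,-.013)
s=snap('side','s4');a=s[120:270,230:380,::-1]
cv2.imwrite('pics/c4.png',cv2.resize(a,(600,600),interpolation=cv2.INTER_CUBIC))
E
```

```text
t 6.62 pos [ 0.5072 -0.2304  0.2356] ang -0.0212 d [-0.0296 -0.3723  0.0053] yaw -0.0082 F [-0.37 -0.06 -1.66] T [ 0.03 -0.02 -0.02] op 0.0392 gf 17.9 tilt [ 0.0013 -0.0007]
```

View pics/c4.png

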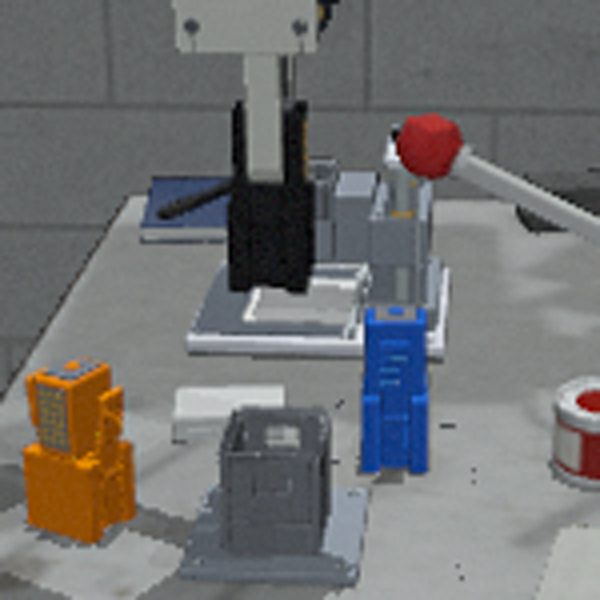

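The cartridge is out and upright in the grip (side crop: block at (270,240), empty dock at (275,480)). Next I'll carry it across to the coder.

Emit:
carry_out([
  {"jaw":0.034,"dx":-0.002,"dy":-0.025,"dz":0,"yaw":0},
  {"jaw":0.034,"dx":-0.004,"dy":-0.05,"dz":0,"yaw":0},
  {"jaw":0.034,"dx":-0.005,"dy":-0.06,"dz":0,"yaw":0},
  {"jaw":0.034,"dx":-0.005,"dy":-0.06,"dz":0,"yaw":0},
  {"jaw":0.034,"dx":-0.005,"dy":-0.06,"dz":0,"yaw":0},
  {"jaw":0.034,"dx":-0.004,"dy":-0.05,"dz":0,"yaw":0},
  {"jaw":0.034,"dx":-0.003,"dy":-0.035,"dz":0,"yaw":0},
  {"jaw":0.034,"dx":-0.001,"dy":-0.026,"dz":0,"yaw":-0.008},
])

```text
t: 7.68
tool_pos: [0.4846, 0.138, 0.2335]
orientation: [3.141, -0.018, -0.003]
force: [0.6, -0.5, -1.2]
opening: 0.0395
gripper_force: 17.9
```

Emit:
carry_out([
  {"jaw":0.034,"dx":0,"dy":0,"dz":0,"yaw":0},
  {"jaw":0.034,"dx":0,"dy":0,"dz":0,"yaw":0},
])

```text
t: 7.92
tool_pos: [0.4852, 0.1358, 0.2339]
orientation: [3.141, -0.021, -0.002]
force: [0.2, -0.2, -0.8]
opening: 0.0395
gripper_force: 17.9
```

```bash
python3 - <<'E'
from h import *
need(.4865,.1425,.23,-.013)
t=snap('top','t5');b=t[180:280,180:280,::-1]
s=snap('side','s5');a=s[120:220,260:360,::-1]
cv2.imwrite('pics/c5.png',cv2.resize(np.hstack([a,b]),(800,400),interpolation=cv2.INTER_CUBIC))
E
```

```text
t 7.92 pos [0.4852 0.1358 0.2339] ang -0.0131 d [ 0.0012 -0.0067  0.0039] yaw -0.0001 F [ 0.23 -0.2  -0.83] T [ 0.07  0.02 -0.  ] op 0.0395 gf 17.9 tilt [-0.0012 -0.0007]
```

View pics/c5.png

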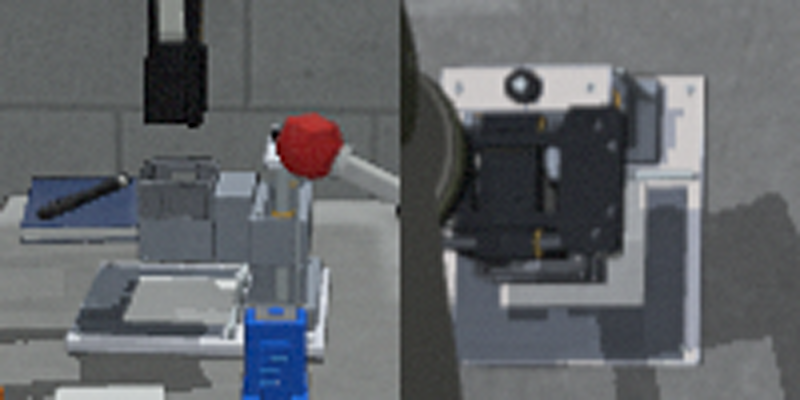

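The cartridge hangs upright over the bay. In the side crop the block centre is at column 176 and the bay mouth centre at 177. In y it still needs to shift about 7 mm.

Emit:
carry_out([
  {"jaw":0.034,"dx":0.001,"dy":-0.0065,"dz":0.003,"yaw":0},
  {"jaw":0.034,"dx":0,"dy":0,"dz":0.006,"yaw":0},
  {"jaw":0.034,"dx":0,"dy":0,"dz":0.004,"yaw":0},
  {"jaw":0.034,"dx":0,"dy":0,"dz":0,"yaw":0},
])

```text
t: 8.52
tool_pos: [0.4863, 0.1427, 0.2209]
orientation: [3.141, -0.021, -0.002]
force: [0.8, 0.6, -2.1]
opening: 0.0393
gripper_force: 17.9
```

```bash
python3 - <<'E'
from h import *
need(.4865,.1425,.22,-.013)
for v in(157,190):
  for u in (140,214):
    o,d=ray('side',260+u/4,120+v/4);print(v,u,[(o+d*(y-o[1])/d[1]).round(4) for y in(.108,.177)])
E
```

```text
t 8.53 pos [0.4863 0.1427 0.2209] ang -0.0133 d [0.0002 0.0002 0.0009] yaw -0.0003 F [ 0.77  0.63 -2.11] T [-0.06  0.03 -0.05] op 0.0393 gf 17.9 tilt [-0.0011 -0.0002]
157 140 [array([0.4603, 0.108 , 0.1455]), array([0.4519, 0.177 , 0.1255])]
157 214 [array([0.517 , 0.108 , 0.1464]), array([0.5117, 0.177 , 0.1265])]
190 140 [array([0.4597, 0.108 , 0.1191]), array([0.4513, 0.177 , 0.0977])]
190 214 [array([0.5169, 0.108 , 0.1201]), array([0.5115, 0.177 , 0.0987])]
```

Emit:
carry_out([
  {"jaw":0.034,"dx":0,"dy":0,"dz":0.0025,"yaw":0},
  {"jaw":0.034,"dx":0,"dy":0,"dz":0.0025,"yaw":0},
  {"jaw":0.034,"dx":0,"dy":0,"dz":0.0025,"yaw":0},
  {"jaw":0.034,"dx":0,"dy":0,"dz":0.0025,"yaw":0},
  {"jaw":0.034,"dx":0,"dy":0,"dz":0.0025,"yaw":0},
  {"jaw":0.034,"dx":0,"dy":0,"dz":0.0025,"yaw":0},
  {"jaw":0.034,"dx":0,"dy":0,"dz":0.0025,"yaw":0},
  {"jaw":0.034,"dx":0,"dy":0,"dz":0.0025,"yaw":0},
])

```text
t: 9.52
tool_pos: [0.4866, 0.1429, 0.2015]
orientation: [3.142, -0.021, 0.0]
force: [-0.0, 0.0, -0.9]
opening: 0.0393
gripper_force: 17.9
```

Emit:
carry_out([
  {"jaw":0.034,"dx":0,"dy":0,"dz":0.0015,"yaw":0},
  {"jaw":0.034,"dx":0,"dy":0,"dz":0.0015,"yaw":0},
  {"jaw":0.034,"dx":0,"dy":0,"dz":0.0015,"yaw":0},
  {"jaw":0.034,"dx":0,"dy":0,"dz":0.0015,"yaw":0},
  {"jaw":0.034,"dx":0,"dy":0,"dz":0.0015,"yaw":0},
  {"jaw":0.034,"dx":0,"dy":0,"dz":0.0015,"yaw":0},
])

```text
t: 10.28
tool_pos: [0.4866, 0.1429, 0.1926]
orientation: [-3.142, 0.021, -0.0]
force: [0.8, -0.2, -1.4]
opening: 0.0392
gripper_force: 17.9
```

```bash
python3 - <<'E'
from h import *
need(.4865,.1425,.22,-.013)
s=snap('side','s6');a=s[120:220,260:360,::-1]
cv2.imwrite('pics/c6.png',cv2.resize(a,(600,600),interpolation=cv2.INTER_CUBIC))
E
```

```text
t 10.28 pos [0.4866 0.1429 0.1926] ang -0.0132 d [-0.0001  0.0004 -0.0274] yaw -0.0002 F [ 0.76 -0.17 -1.43] T [ 0.01 -0.02  0.04] op 0.0392 gf 17.9 tilt [0. 0.]
```

View pics/c6.png

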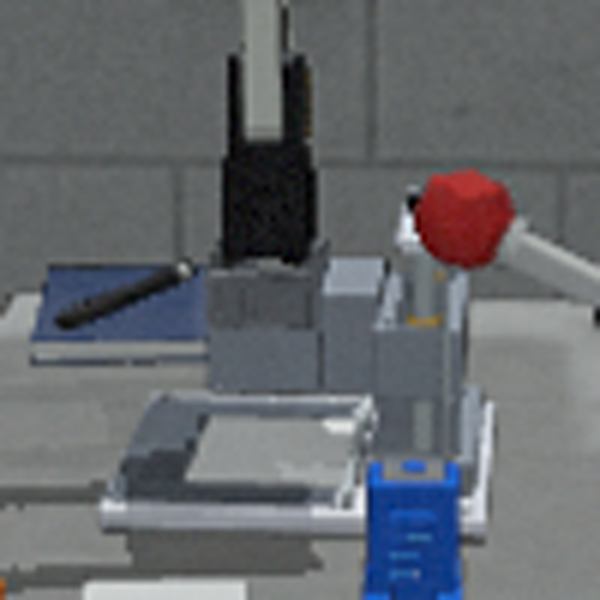

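The block is just entering the mouth: its bottom edge is at (270,262) and the rim spans about columns 208–325. It is centred within the flare, so I'll nudge −0.5 mm in x and y and go slowly.

Emit:
carry_out([
  {"jaw":0.034,"dx":-0.0005,"dy":0.0005,"dz":0.0015,"yaw":0},
  {"jaw":0.034,"dx":0,"dy":0,"dz":0.0015,"yaw":0},
  {"jaw":0.034,"dx":0,"dy":0,"dz":0.0015,"yaw":0},
  {"jaw":0.034,"dx":0,"dy":0,"dz":0.0015,"yaw":0},
])

```text
t: 10.82
tool_pos: [0.4861, 0.1424, 0.1865]
orientation: [-3.142, 0.021, 0.0]
force: [1.1, 1.0, -1.3]
opening: 0.0394
gripper_force: 17.9
```

Emit:
carry_out([
  {"jaw":0.034,"dx":0,"dy":0,"dz":0.0015,"yaw":0},
  {"jaw":0.034,"dx":0,"dy":0,"dz":0.0015,"yaw":0},
])

```text
t: 11.08
tool_pos: [0.487, 0.1426, 0.1848]
orientation: [-3.141, 0.021, -0.004]
force: [0.8, 1.3, 7.7]
opening: 0.0394
gripper_force: 18.1
```

```bash
python3 - <<'E'
from h import *
need(.4861,.1424,.15,-.013)
E
```

```text
t 11.07 pos [0.487  0.1426 0.1848] ang -0.0131 d [-0.001   0.0003  0.0348] yaw -0.0001 F [0.78 1.29 7.69] T [0.05 0.04 0.11] op 0.0394 gf 18.1 tilt [0.0024 0.0006]
```

Emit:
carry_out([
  {"jaw":0.034,"dx":0,"dy":0,"dz":0,"yaw":0},
  {"jaw":0.034,"dx":0,"dy":0,"dz":0,"yaw":0},
])

```text
t: 11.32
tool_pos: [0.4869, 0.1426, 0.1848]
orientation: [-3.141, 0.021, -0.003]
force: [0.8, 0.8, 6.0]
opening: 0.0396
gripper_force: 18.1
```

```bash
python3 - <<'E'
from h import *
need(.4861,.1424,.1835,-.013)
E
```

```text
t 11.32 pos [0.4869 0.1426 0.1848] ang -0.0131 d [-0.0008  0.0002  0.0013] yaw -0.0001 F [0.76 0.78 6.01] T [0.08 0.05 0.06] op 0.0396 gf 18.1 tilt [0.0022 0.0006]
```

Steady contact on the −x lip (the tool is being pushed towards +x). I'll back up, shift +x and retry.

Emit:
carry_out([
  {"jaw":0.034,"dx":0,"dy":0,"dz":-0.003,"yaw":0},
  {"jaw":0.034,"dx":0.0018,"dy":0,"dz":0,"yaw":0},
  {"jaw":0.034,"dx":0,"dy":0,"dz":0.001,"yaw":0},
  {"jaw":0.034,"dx":0,"dy":0,"dz":0.0015,"yaw":0},
  {"jaw":0.034,"dx":0,"dy":0,"dz":0.0005,"yaw":0},
  {"jaw":0.034,"dx":0,"dy":0,"dz":0,"yaw":0},
])

```text
t: 12.08
tool_pos: [0.4886, 0.1425, 0.1853]
orientation: [-3.141, 0.021, -0.003]
force: [-2.9, -0.4, 9.6]
opening: 0.0391
gripper_force: 18.2
```

```bash
python3 - <<'E'
from h import *
need(.4879,.1424,.1835,-.013)
E
```

```text
t 12.07 pos [0.4886 0.1425 0.1853] ang -0.0132 d [-0.0007  0.0001  0.0018] yaw -0.0002 F [-2.93 -0.41  9.59] T [-0.17  0.68  0.02] op 0.0391 gf 18.2 tilt [0.002  0.0003]
```

Fx is now −2.9 N and the vertical force rose, so the +x flare is the one touching, as the picture hinted. I'll go −x.

Emit:
carry_out([
  {"jaw":0.034,"dx":0,"dy":0,"dz":-0.004,"yaw":0},
  {"jaw":0.034,"dx":-0.0034,"dy":0,"dz":0,"yaw":0},
  {"jaw":0.034,"dx":0,"dy":0,"dz":0.001,"yaw":0},
  {"jaw":0.034,"dx":0,"dy":0,"dz":0.0015,"yaw":0},
  {"jaw":0.034,"dx":0,"dy":0,"dz":0.0015,"yaw":0},
  {"jaw":0.034,"dx":0,"dy":0,"dz":0,"yaw":0},
])

```text
t: 12.82
tool_pos: [0.4855, 0.1426, 0.1849]
orientation: [-3.141, 0.021, -0.004]
force: [0.3, 0.5, 6.6]
opening: 0.0396
gripper_force: 18.1
```

```bash
python3 - <<'E'
from h import *
need(.4845,.1424,.1835,-.013)
E
```

```text
t 12.82 pos [0.4855 0.1426 0.1849] ang -0.0131 d [-0.001   0.0002  0.0014] yaw -0.0001 F [0.3 0.5 6.6] T [-0.02  0.07  0.13] op 0.0396 gf 18.1 tilt [0.0026 0.0005]
```

```bash
python3 - <<'E'
from h import *
F=[];T=[]
for i in range(8):
    im=read_camera('side');s=read_state();F.append(s['force']);T.append(s['wrist_torque'])
print(np.mean(F,0).round(2),np.std(F,0).round(2),np.mean(T,0).round(3),np.std(T,0).round(3))
cv2.imwrite('pics/s7.png',im[:,:,::-1])
for n in('s5','s6','s7'):
    g=cv2.imread(f'pics/{n}.png',0);print(n)
    for v in range(156,178,1): print(v,' '.join('%3d'%k for k in g[v,290:320]))
E
```

```text
[0.38 0.11 6.11] [0.63 0.31 0.61] [-0.024  0.076  0.077] [0.047 0.039 0.04 ]
s5
156  90 105  97 100 100  98  97  97  99  95  97 100 100  96  90  96  98 100  98 101  98  99  97 102  99  98  95  97  98 100
157  90 103 103  99 101  99 101 101 100  98 100  96  96  96  93  96 101 102  97  95  96 101  98 100  99  98  94  95 100  96
158  89 101  97  98 100  96  99  99 100  97 100  96  99  99 102 101 101 100 102 103 101  98 100  98 100  98  97 102  94  99
159  90 102 101  96  98  99 100  99  83  70  73  74  75  77  78  80  76  57  57  62  61  60  64  97  97 101  94  95  96  97
160  88  99  99 101  96  95  57  76 100  94  97  95  91  89  86  84  87  84  84  87  97  95  96 109  86  95  96  98  97 101
161  85 101  97  97 100  99  70  64  53  79  77  80  91  92  90  92  89  93  87  57  76  79  89  90 107  97  97  97  98 102
162  85 105  99  98  97  59  70  65  41  79  76  77  75  77  78  77  77  78  74  69  75  76  68  67  85  93  98  95  93  96
163  74  62 102 102  98  62  64  58  51  79  75  75  74 100  97  96  96  97  94  63  82  80  74  77  81 149 146 144 144 145
164 176  93  53  71  78  62 
[... 6469 characters left out ...]
  70  74  72  80  81  75  76  76  79  77  81  60  79  92  96  94  97  93  95  93
173  78  82  88  93  84  78  80  78  72  79  77  81  83  81  84  78  78  78  77  79  76  62  79  86  95  94  96  94  93  95
174  82  81  90  91  94  86  81  87  82  74  81  83  91  88  99  90  89  90  74  73  71  56  83  86  98  96  97  95  97  93
175  81  81  88  86  87  98  95  92  95  92  92  95  97  95  97  96  97  97  93  91  93  94  94  75  94  95  96  96  96  93
176  70  71  79  93  70  93  95  93  92  94  95  94  96  96  98  95  97  98  99  94  99 100  94  57  96  98  93  94  97  96
177 132 128 131 132  99  94  96  97  97  96  96  96  96  93  94  93  97  96  97  98  97  96  95  63  97  95  94  94  95  93
```

```bash
python3 - <<'E'
from h import *
def at(u,v,y):
    o,d=ray('side',u,v);return (o+d*(y-o[1])/d[1]).round(4)
print('near wall',at(293.9,175,.110),at(313.0,175,.110))
print('near rim',at(292.6,165,.108),at(313.8,165,.108))
print('far rim',at(296,159.5,.177),at(313.6,159.5,.177))
for n,l,r in(('s6',296.5,311.6),('s7',295.5,310.6)): print(n,at(l,158,.1165),at(r,158,.1165))
# top image inner bay edges at t0
g=cv2.imread('pics/top0.png',0)
for v in range(222,254,2): print(v,' '.join('%3d'%k for k in g[v,196:232]))
E
```

```text
near wall [0.4555 0.11   0.0941] [0.515  0.11   0.0952]
near rim [0.4525 0.108  0.127 ] [0.5178 0.108  0.1281]
far rim [0.4551 0.177  0.1247] [0.512  0.177  0.1256]
s6 [0.464  0.1165 0.1471] [0.5105 0.1165 0.1478]
s7 [0.4609 0.1165 0.147 ] [0.5075 0.1165 0.1477]
222 192 193 193 190 166 145 136 139 137 137 136 139 136 137 137 139 139 139 139 136 138 141 137 138 138 139 139 140 140 141 145  81  48  45  45  53
224 182 181 182 183 180 142 137 138 139 137 136 140 136 137 139 140 140 141 141 138 140 138 141 139 142 139 139 139 140 143 144  75  48  44  44  57
226 172 176 177 176 138 102  98  99 102 102 103 103 103 103 106 103  93  93  91  93  90  91  91  93  95  95  96  96  95  83 107  52  41  44  42  63
228  92  95  97 103  87  84  68  68  68  69  67  65  68  72  81  80  80  79  81  78  78  74  71  74  73  72  80  80  81  91  89  39  36  46  47  66
230  93  92  97 108  91 107  46  33  38  35  36  37  55  52  58  60  59  58  58  60  58  59  52  53  52  55  54  53  67  93 102  45  39  54  42  58
232  90  95  95  98  88 102  42  36  39  37  39  44  77  87 121 122 123 115 116 114 116 117 107 1
[... 830 characters left out ...]
  38  39  62  81  89 123 124 125 124 122 126 124 124 123 126 126 126 126 129 130 112  79  40  60  42  50  83
246  93  96  92  82  81  64  42  43  40  40  46  71  86  91 126 125 126 125 123 123 125 126 126 126 126 126 126 123 105  93  71  43  58  48  48  82
248  94  92  90  87  95  84  87  87  89  90  90  94  98  97 100 102 101  99  90  91  85  87  91  93  90  91  82  81  76 118  55  37  64  46  44  81
250  95  95  94  99 100  94  94  82  87  90  95  93  81  78  78  77  69  65  55  57  56  55  52  54  56  51  57  59  54  56  52  56  68  60  60  97
252  94  93  94  93  94  94  95  93  97 163 195 196 193 194 195 190 151 145 141 142 143 142 139 141 140 140 143 141 139 138 140 145 143 142 142 139
```

```bash
python3 - <<'E'
from h import *
for z in(.07,.0785,.09): print(z,onz('top',217.1,239.2,z))
a=onz('top',200.7,238,.1265);b=onz('top',226.5,238,.1265);print('y rim outer/inner cols',a,b,(a+b)/2)
for v in (226.5,248,250.3): print(onz('top',214,v,.1265))
need(.4845,.1424,.1835,-.013)
E
```

```text
0.07 [0.48626726 0.14531993 0.07      ]
0.0785 [0.485409   0.14324744 0.0785    ]
0.09 [0.48424784 0.1404435  0.09      ]
y rim outer/inner cols [0.48465108 0.17177376 0.1265    ] [0.48285416 0.10856313 0.1265    ] [0.48375262 0.14016845 0.1265    ]
[0.51212724 0.13973762 0.1265    ]
[0.45926782 0.13872182 0.1265    ]
[0.45367403 0.13861433 0.1265    ]
t 13.22 pos [0.4855 0.1426 0.1849] ang -0.0131 d [-0.001   0.0002  0.0014] yaw -0.0001 F [-0.01  0.17  5.8 ] T [0.   0.07 0.04] op 0.0392 gf 18.1 tilt [0.0025 0.0005]
```

x looks centred, yet the contact height didn't change with x. So I'll probe y: the rim centre suggests about −2 mm.

Emit:
carry_out([
  {"jaw":0.034,"dx":0,"dy":0,"dz":-0.003,"yaw":0},
  {"jaw":0.034,"dx":0.001,"dy":0.002,"dz":0,"yaw":0},
  {"jaw":0.034,"dx":0,"dy":0,"dz":0.0015,"yaw":0},
  {"jaw":0.034,"dx":0,"dy":0,"dz":0.0015,"yaw":0},
  {"jaw":0.034,"dx":0,"dy":0,"dz":0,"yaw":0},
])

```text
t: 13.85
tool_pos: [0.4865, 0.1414, 0.1856]
orientation: [-3.14, 0.02, -0.005]
force: [-3.1, 5.7, 10.8]
opening: 0.0394
gripper_force: 18.2
```

```bash
cat >> h.py <<'E'
def avg(n=6):
    F=[];T=[]
    for i in range(n):
        im=read_camera('side');s=read_state();F.append(s['force']);T.append(s['wrist_torque'])
    print('avg',np.mean(F,0).round(2),np.mean(T,0).round(3));return im
E
python3 - <<'E'
from h import *
avg()
need(.4855,.1404,.1835,-.013)
E
```

```text
avg [-2.7   5.02 11.8 ] [ 0.882  0.524 -0.089]
t 14.15 pos [0.4865 0.1414 0.1856] ang -0.0128 d [-0.001   0.001   0.0021] yaw 0.0002 F [-2.51  6.06 11.37] T [ 0.87  0.55 -0.16] op 0.0393 gf 18.2 tilt [0.0029 0.002 ]
```

A strong +y push, so the −y flare is the one touching. I'll shift +y.

Emit:
carry_out([
  {"jaw":0.034,"dx":0,"dy":0,"dz":-0.004,"yaw":0},
  {"jaw":0.034,"dx":-0.001,"dy":-0.004,"dz":0,"yaw":0},
  {"jaw":0.034,"dx":0,"dy":0,"dz":0.0015,"yaw":0},
  {"jaw":0.034,"dx":0,"dy":0,"dz":0.0015,"yaw":0},
  {"jaw":0.034,"dx":0,"dy":0,"dz":0.001,"yaw":0},
  {"jaw":0.034,"dx":0,"dy":0,"dz":0,"yaw":0},
])

```text
t: 14.9
tool_pos: [0.4855, 0.1443, 0.1847]
orientation: [-3.141, 0.021, -0.004]
force: [2.4, -1.3, 5.9]
opening: 0.0392
gripper_force: 18.1
```

```bash
python3 - <<'E'
from h import *
avg()
need(.4845,.1444,.1835,-.013)
E
```

```text
avg [ 1.45 -0.63  5.8 ] [-0.104 -0.111  0.004]
t 15.2 pos [0.4855 0.1443 0.1847] ang -0.0135 d [-0.001  -0.0001  0.0012] yaw -0.0005 F [ 2.15 -0.89  5.99] T [-0.08 -0.05 -0.03] op 0.0392 gf 18.1 tilt [0.0024 0.0001]
```

```bash
python3 - <<'E'
from h import *
def edge(n,rows,c0,c1):
    g=cv2.imread(f'pics/{n}.png',0).astype(float);L=[];Rr=[]
    for v in rows:
        r=g[v,c0:c1];i=np.where(r<50)[0];a,b=i[0],i[-1]
        L.append(c0+a-(r[a]-20)/80 if 0 else c0+a+ (r[a]-20)/(r[a-1]-20+1e-9)*.0 - (r[a-1]<85)*(85-r[a-1])/80);Rr.append(c0+b+(100-r[b+1])/80)
    return np.polyfit(rows,L,1)[0],np.polyfit(rows,Rr,1)[0],np.mean(L),np.mean(Rr)
for n,rows,c0,c1,x,y,z in(('s4',range(167,190),280,315,.507,-.256,(.175,.215)),('s6',range(147,160),290,318,.486,.1165,(.135,.175)),('s7',range(146,159),290,318,.485,.1165,(.135,.165))):
    print(n,edge(n,list(rows),c0,c1))
    for dx in(-.022,.022):
        p,q=proj('side',[x+dx,y,z[0]]),proj('side',[x+dx,y,z[1]]);print('  vertical slope',(p[0]-q[0])/(p[1]-q[1]),p,q)
avg()
E
```

```text
s4 (np.float64(0.2880187747035562), np.float64(-0.0554100790513872), np.float64(285.53478260869565), np.float64(307.83152173913044))
  vertical slope 0.03023689280885383 [286.92970666 191.72384021] [286.4157199  174.72517674]
  vertical slope 0.013120626957320176 [306.50870963 192.11948863] [306.28511687 175.07817206]
s6 (np.float64(0.001236263736263769), np.float64(0.037980769230771955), np.float64(296.99711538461537), np.float64(311.85096153846155))
  vertical slope 0.02123705916307999 [296.58569487 161.77441992] [296.31785306 149.16241906]
  vertical slope 0.009119679786674993 [310.80785054 162.00028098] [310.69261799 149.36468897]
s7 (np.float64(-0.09855769230769282), np.float64(0.007074175824174146), np.float64(296.3067307692308), np.float64(310.92692307692306))
  vertical slope 0.021511826283928448 [296.2631375  161.76929741] [296.06021094 152.33604191]
  vertical slope 0.009395676072786277 [310.48397491 161.99513753] [310.39517781 152.54428981]
avg [ 1.13 -0.52  5.68] [-0.1   -0.088 -0.009]
```

Emit:
carry_out([
  {"jaw":0.034,"dx":0,"dy":0,"dz":-0.002,"yaw":0},
  {"jaw":0.034,"dx":0.0006,"dy":0.001,"dz":0,"yaw":0},
  {"jaw":0.034,"dx":0,"dy":0,"dz":0.0015,"yaw":0},
  {"jaw":0.034,"dx":0,"dy":0,"dz":0.001,"yaw":0},
  {"jaw":0.034,"dx":0,"dy":0,"dz":0.0005,"yaw":0},
])

```text
t: 16.12
tool_pos: [0.4865, 0.1434, 0.1842]
orientation: [-3.141, 0.021, -0.006]
force: [1.5, -0.8, 8.3]
opening: 0.0388
gripper_force: 18.2
```

```bash
python3 - <<'E'
from h import *
im=avg(3)
need(.4851,.1434,.1825,-.013)
s=cv2.imread('pics/s7.png')
cv2.imwrite('pics/s8.png',im[:,:,::-1]);t=snap('top','t8')
s5=cv2.imread('pics/s5.png')
r=lambda a,x,y:cv2.resize(a[y:y+75,x:x+50],(400,600),interpolation=cv2.INTER_CUBIC)
cv2.imwrite('pics/c8.png',np.hstack([r(im[:,:,::-1],280,115),r(t[:,:,::-1],190,190)]))
E
```

```text
avg [ 1.77 -0.6   7.82] [-0.12  -0.158  0.004]
t 16.27 pos [0.4865 0.1434 0.1842] ang -0.0133 d [-0.0014 -0.      0.0017] yaw -0.0003 F [ 1.16 -0.75  8.15] T [-0.13 -0.23 -0.03] op 0.0394 gf 18.1 tilt [0.0035 0.0002]
```

View pics/c8.png

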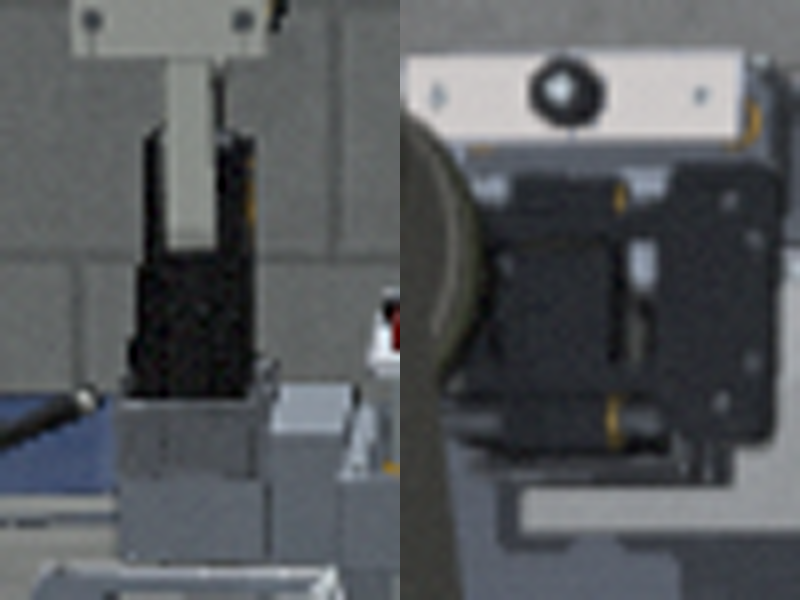

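The right crop is mostly hidden by the gripper. In the left crop the block's left edge steps outward near the bottom, from (137,270) to (128,350), so the cartridge may be pitched in the grip. Checking the edges numerically.

```bash
python3 - <<'E'
from h import *
for n in('s5','s6','s7','s8'):
    g=cv2.imread(f'pics/{n}.png',0);print(n)
    for v in range(142 if n>'s5' else 130,164 if n>'s5' else 152,2): print(v,g[v,293:300],g[v,307:316])
E
```

```text
s5
130 [ 99 100 100 102  19   9  34] [ 26  16  26  63 102  98  97  98 100]
132 [100  97 100  96  17  18  21] [ 13  25  14  18  33 106 101 105  96]
134 [99 97 94 47 15 17 19] [ 18   6  18  10  28 103 101  99 103]
136 [98 96 98 15 19 17 17] [ 20  22  16   1  32 106 100 100 100]
138 [97 99 98 19 19 15 20] [ 24  16  13  13  36 103  98  99  97]
140 [96 99 96 15 22 20 22] [ 23  18  21  12  36 105 102 102  99]
142 [97 99 95 10 19 21 20] [ 24  25  21   1  36 103  98 101  97]
144 [ 97 100 100  13  16  16  21] [ 25  17  21   8  37 103  96  96  93]
146 [89 90 90 16 19 22 21] [14 28 17 13 31 95 93 92 87]
148 [ 98 100 103  16  14  22  29] [ 26  14  20  39  98  98 101 100  97]
150 [ 98 100  97  13  17  19  16] [ 20  16  14  35 105 101 100  98  96]
s6
142 [97 96 95 99 96  9 19] [ 34  24  22  33  51  99  98 100 100]
144 [ 98 100  98  97  97  11  15] [ 14  21  23  26  56 102  97  95  96]
146 [88 84 90 87 41 12 14] [19 24 16 17 33 98 92 88 87]
148 [ 99 100  99  98  18  14  19] [ 14  28  25  13  16  50 102 101  95]
150 [101  99 100  99  14  18  16] [ 22  25  21  18   6  39 106 101  96]
152 [ 95  98 102
[... 1204 characters left out ...]
69 101  99  97  98]
144 [ 99 100  98 100  97  15  15] [ 31  23  13  29  50 101  95  93  96]
146 [87 86 90 92 91 16 27] [19 14 18 32 39 95 92 89 89]
148 [ 96  99 100  98  34  19  19] [ 17  25  24  13  38 103 100 100  99]
150 [97 98 98 98 13 16 12] [ 24  24  22  18  42 105 102  98  98]
152 [ 97  98 103 101  14  15  22] [ 22  18  23  18  34 107 100  99 100]
154 [ 99 100 104  96  13  10  19] [ 22  26  31  14  38 105 100 101  99]
156 [ 99  99 105  99  14  16  12] [ 27  18  15   8  39 100 100  97  99]
158 [ 97 100  99   6  14  11  19] [ 18  15  19  13  37 104  99 103  96]
160 [99 99 95 14 17 27 14] [ 10  12  23  10  35 104 111  65  98]
162 [103  97  61  47  24  19  24] [19 10 20 16 36 76 64 78 97]
```

Emit:
carry_out([
  {"jaw":0.034,"dx":0,"dy":0,"dz":-0.003,"yaw":0},
  {"jaw":0.034,"dx":0.0017,"dy":-0.0006,"dz":0,"yaw":0},
  {"jaw":0.034,"dx":0,"dy":0,"dz":0.0015,"yaw":0},
  {"jaw":0.034,"dx":0,"dy":0,"dz":0.0015,"yaw":0},
  {"jaw":0.034,"dx":0,"dy":0,"dz":0,"yaw":0},
])

```text
t: 16.95
tool_pos: [0.4865, 0.1439, 0.1821]
orientation: [3.141, -0.021, -0.002]
force: [-0.5, 0.1, -1.3]
opening: 0.0394
gripper_force: 17.9
```

```bash
python3 - <<'E'
from h import *
im=avg(4)
need(.4868,.144,.1825,-.013)
E
```

```text
avg [ 0.55  0.06 -1.39] [-0.     0.017  0.011]
t 17.15 pos [0.4869 0.1439 0.1826] ang -0.0133 d [-0.0001 -0.0001  0.0001] yaw -0.0003 F [ 0.98  0.51 -1.56] T [-0.01 -0.02 -0.08] op 0.0392 gf 17.9 tilt [ 0. -0.]
```

It drops free now. I'll continue slowly.

Emit:
carry_out([
  {"jaw":0.034,"dx":0,"dy":0,"dz":0.0015,"yaw":0},
  {"jaw":0.034,"dx":0,"dy":0,"dz":0.0015,"yaw":0},
  {"jaw":0.034,"dx":0,"dy":0,"dz":0.0015,"yaw":0},
  {"jaw":0.034,"dx":0,"dy":0,"dz":0.0015,"yaw":0},
])

```text
t: 17.65
tool_pos: [0.4868, 0.1439, 0.1765]
orientation: [3.141, -0.021, -0.0]
force: [-0.2, -0.3, -2.0]
opening: 0.0394
gripper_force: 17.9
```

Emit:
carry_out([
  {"jaw":0.034,"dx":0,"dy":0,"dz":0.0015,"yaw":0},
  {"jaw":0.034,"dx":0,"dy":0,"dz":0.0015,"yaw":0},
  {"jaw":0.034,"dx":0,"dy":0,"dz":0.0015,"yaw":0},
  {"jaw":0.034,"dx":0,"dy":0,"dz":0.0015,"yaw":0},
])

```text
t: 18.15
tool_pos: [0.4868, 0.144, 0.1705]
orientation: [-3.142, 0.021, 0.0]
force: [0.3, 0.2, -1.1]
opening: 0.0396
gripper_force: 17.9
```

```bash
python3 - <<'E'
from h import *
avg(2)
need(.4868,.144,.1825,-.013)
E
```

```text
avg [-0.3  -0.07 -1.67] [0.047 0.035 0.005]
t 18.25 pos [0.4867 0.1439 0.1704] ang -0.0133 d [ 0.0001 -0.0001 -0.0121] yaw -0.0003 F [-1.    0.08 -1.53] T [-0.    0.03  0.03] op 0.0392 gf 17.9 tilt [-0.0004 -0.    ]
```

Emit:
carry_out([
  {"jaw":0.034,"dx":0,"dy":0,"dz":0.0015,"yaw":0},
  {"jaw":0.034,"dx":0,"dy":0,"dz":0.0015,"yaw":0},
  {"jaw":0.034,"dx":0,"dy":0,"dz":0.0015,"yaw":0},
  {"jaw":0.034,"dx":0,"dy":0,"dz":0.0015,"yaw":0},
])

```text
t: 18.75
tool_pos: [0.4868, 0.144, 0.1645]
orientation: [-3.142, 0.021, 0.0]
force: [-0.2, -0.8, -1.8]
opening: 0.0392
gripper_force: 17.9
```

Emit:
carry_out([
  {"jaw":0.034,"dx":0,"dy":0,"dz":0.0015,"yaw":0},
  {"jaw":0.034,"dx":0,"dy":0,"dz":0.0015,"yaw":0},
  {"jaw":0.034,"dx":0,"dy":0,"dz":0.0015,"yaw":0},
  {"jaw":0.034,"dx":0,"dy":0,"dz":0.0015,"yaw":0},
])

```text
t: 19.25
tool_pos: [0.4868, 0.144, 0.1585]
orientation: [3.142, -0.021, -0.0]
force: [0.4, -0.2, -1.4]
opening: 0.0393
gripper_force: 17.9
```

Emit:
carry_out([
  {"jaw":0.034,"dx":0,"dy":0,"dz":0.0015,"yaw":0},
  {"jaw":0.034,"dx":0,"dy":0,"dz":0.0015,"yaw":0},
])

```text
t: 19.5
tool_pos: [0.4868, 0.144, 0.1555]
orientation: [3.142, -0.021, -0.0]
force: [-0.8, -0.7, -1.6]
opening: 0.0396
gripper_force: 17.9
```

Emit:
carry_out([
  {"jaw":0.034,"dx":0,"dy":0,"dz":0.0015,"yaw":0},
  {"jaw":0.034,"dx":0,"dy":0,"dz":0.0015,"yaw":0},
  {"jaw":0.034,"dx":0,"dy":0,"dz":0.0015,"yaw":0},
  {"jaw":0.034,"dx":0,"dy":0,"dz":0.0015,"yaw":0},
])

```text
t: 20.0
tool_pos: [0.4869, 0.144, 0.1495]
orientation: [-3.142, 0.021, -0.0]
force: [0.8, 0.0, -2.2]
opening: 0.039
gripper_force: 17.9
```

Emit:
carry_out([
  {"jaw":0.034,"dx":0,"dy":0,"dz":0.0015,"yaw":0},
  {"jaw":0.034,"dx":0,"dy":0,"dz":0.0015,"yaw":0},
  {"jaw":0.034,"dx":0,"dy":0,"dz":0.0015,"yaw":0},
])

```text
t: 20.38
tool_pos: [0.4868, 0.144, 0.145]
orientation: [-3.142, 0.021, -0.0]
force: [0.0, -0.3, -1.8]
opening: 0.039
gripper_force: 17.9
```

Emit:
carry_out([
  {"jaw":0.034,"dx":0,"dy":0,"dz":0.0015,"yaw":0},
  {"jaw":0.034,"dx":0,"dy":0,"dz":0.0015,"yaw":0},
])

```text
t: 20.62
tool_pos: [0.4868, 0.144, 0.1421]
orientation: [-3.142, 0.021, -0.0]
force: [-0.1, -0.2, -1.9]
opening: 0.0394
gripper_force: 17.9
```

Emit:
carry_out([
  {"jaw":0.034,"dx":0,"dy":0,"dz":0.0015,"yaw":0},
  {"jaw":0.034,"dx":0,"dy":0,"dz":0.0015,"yaw":0},
])

```text
t: 20.88
tool_pos: [0.4872, 0.144, 0.1395]
orientation: [-3.141, 0.021, -0.001]
force: [-0.5, -0.9, 1.5]
opening: 0.039
gripper_force: 18.0
```

Emit:
carry_out([
  {"jaw":0.034,"dx":0,"dy":0,"dz":0.0015,"yaw":0},
  {"jaw":0.034,"dx":0,"dy":0,"dz":0.0015,"yaw":0},
])

```text
t: 21.12
tool_pos: [0.4872, 0.144, 0.1365]
orientation: [-3.141, 0.021, -0.001]
force: [-0.7, -0.2, 3.7]
opening: 0.0391
gripper_force: 18.1
```

Emit:
carry_out([
  {"jaw":0.034,"dx":0,"dy":0,"dz":0.0015,"yaw":0},
  {"jaw":0.034,"dx":0,"dy":0,"dz":0.0015,"yaw":0},
])

```text
t: 21.38
tool_pos: [0.4871, 0.144, 0.1334]
orientation: [-3.141, 0.021, -0.001]
force: [-0.1, -0.8, 4.8]
opening: 0.0394
gripper_force: 18.1
```

The ejector pin was met at about 0.141, so the floor is near 0.132.

Emit:
carry_out([
  {"jaw":0.034,"dx":0,"dy":0,"dz":0.001,"yaw":0},
  {"jaw":0.034,"dx":0,"dy":0,"dz":0.001,"yaw":0},
])

```text
t: 21.62
tool_pos: [0.4877, 0.1442, 0.1329]
orientation: [-3.141, 0.021, -0.003]
force: [-4.4, -0.9, 19.3]
opening: 0.0392
gripper_force: 18.4
```

```bash
python3 - <<'E'
from h import *
avg(3)
need(.4868,.144,.1308,-.013)
E
```

```text
avg [-3.8  -1.25 14.2 ] [-0.338  0.717  0.023]
t 21.77 pos [0.4878 0.1441 0.1329] ang -0.0132 d [-0.001   0.0001  0.0021] yaw -0.0002 F [-4.42 -1.17 14.6 ] T [-0.33  0.73  0.04] op 0.0396 gf 18.3 tilt [0.0022 0.0003]
```

Seated on the floor (Fz 14 N at TCP z 0.1329, matching the expected floor of about 0.068). I'll relax slightly and release.

Emit:
carry_out([
  {"jaw":0.034,"dx":-0.0006,"dy":0,"dz":-0.0005,"yaw":0},
  {"jaw":0.041,"dx":0,"dy":0,"dz":0,"yaw":0},
  {"jaw":0.045,"dx":0,"dy":0,"dz":0,"yaw":0},
  {"jaw":0.049,"dx":0,"dy":0,"dz":0,"yaw":0},
])

```text
t: 22.28
tool_pos: [0.487, 0.1442, 0.1326]
orientation: [-3.141, 0.021, -0.003]
force: [-1.2, -0.5, 8.4]
opening: 0.0483
gripper_force: 5.1
```

```bash
python3 - <<'E'
from h import *
avg(2)
need(.4868,.144,.1308,-.013)
E
```

```text
avg [-1.15 -0.76  8.29] [0.034 0.106 0.013]
t 22.38 pos [0.487  0.1442 0.1326] ang -0.0131 d [-0.0002  0.0002  0.0018] yaw -0.0001 F [-0.79 -0.71  8.14] T [ 0.04  0.1  -0.  ] op 0.0489 gf 5.0 tilt [0.0018 0.0005]
```

Emit:
carry_out([
  {"jaw":0.052,"dx":0,"dy":0,"dz":0,"yaw":0},
  {"jaw":0.056,"dx":0,"dy":0,"dz":0,"yaw":0},
  {"jaw":0.06,"dx":0,"dy":0,"dz":0,"yaw":0},
  {"jaw":0.075,"dx":0,"dy":0,"dz":0,"yaw":0},
  {"jaw":0.088,"dx":0,"dy":0,"dz":0,"yaw":0},
  {"jaw":0.088,"dx":0,"dy":0,"dz":0,"yaw":0},
])

```text
t: 23.12
tool_pos: [0.4858, 0.1439, 0.131]
orientation: [3.141, -0.021, -0.002]
force: [-0.3, -0.1, 0.1]
opening: 0.085
gripper_force: 0.0
```

```bash
python3 - <<'E'
from h import *
im=avg(2);cv2.imwrite('pics/s9.png',im[:,:,::-1])
need(.4868,.144,.2,-.013)
g=cv2.cvtColor(im,cv2.COLOR_RGB2GRAY)
print(g[140:168,297:312])
for h in(.104,.052): print([proj('side',[.486,.143-(.014 if h>.1 else .026),.0683+k+h]).round(1) for k in(0,.0028,.009)])
E
```

```text
avg [ 0.41 -0.32  0.17] [0.046 0.006 0.02 ]
t 23.23 pos [0.486  0.1439 0.1312] ang -0.0132 d [ 0.0008 -0.0001 -0.0688] yaw -0.0002 F [ 0.41  0.31 -0.14] T [0.04 0.01 0.02] op 0.0873 gf 0.0 tilt [-0.0007 -0.0001]
[[109 103 110 127 125 127 126 130 124  99 101 113 120  72 107]
 [ 97  95  80 139 134 136 133 134 109  47  44  70  79  98  99]
 [ 97  94  80 142 138 137 138 135 104  37  31  55  66 105  98]
 [100  93  71 141 137 137 136 137 126  35  36  63  66 103  98]
 [ 99  95  71 139 137 137 137 139 123  35  30  60  68 103  98]
 [ 96  97 100 141 139 136 138 134 122  34  30  60  67 105 104]
 [ 89  87  92 139 138 137 137 138 121  47  58  64  64  96  91]
 [ 90  87  79 139 136 135 137 137 123  66  69  71  37  43  45]
 [ 98  41  77 143 137 137 136 137 123  50  52  55  15  20  50]
 [100  19  72 144 138 134 136 137 120  34  25  27  13  19  53]
 [103  17  68 142 139 137 137 139 125  25  14  16  21  26  57]
 [ 99  14  70 145 137 138 137 138 123  32  20  19  16  35  83]
 [100  14  66 146 137 138 137 140 126  35  20  21  16  20  67]
 [ 98   9  57 147 139 136 138 137 123  31  24  14  21  30  84]
 [ 99 
[... 316 characters left out ...]
48  57 145 136 136 137 141 144  51  13  21  21  34  87]
 [ 73  47  53 143 139 136 137 140 146  47   9  21  22  32  87]
 [ 68  51  59 150 138 137 136 140 145  47  17  20  20  18  47]
 [ 67  17  60 148 137 134 135 135 143  51  15  18  13  15  19]
 [ 55   5  46 124 116 119 117 116 118  55  22  25  17  21  18]
 [ 22  21  29  80  91  92  90  91  86  37   6  15  11  11  26]
 [104  76  74  76  79  76  79  79  77  75  75  77  75  71  52]
 [ 82  75  70  71  72  68  73  76  65  56  61  64  67  71  61]
 [ 78  76  76  74  77  80  78  79  77  76  75  76  77  78  73]]
[array([303.9, 149.1]), array([303.9, 148.2]), array([303.9, 146.2])]
[array([303.8, 166.4]), array([303.8, 165.5]), array([303.7, 163.6])]
```

The cartridge top shows at row 148, which is the latched height; unlatched would be 146. I'll withdraw.

Emit:
carry_out([
  {"jaw":0.093,"dx":0,"dy":0,"dz":-0.003,"yaw":0},
  {"jaw":0.093,"dx":0,"dy":0,"dz":-0.01,"yaw":0},
  {"jaw":0.093,"dx":0,"dy":0,"dz":-0.02,"yaw":0},
  {"jaw":0.093,"dx":0,"dy":0,"dz":-0.03,"yaw":0},
  {"jaw":0.093,"dx":0,"dy":0,"dz":-0.03,"yaw":0},
  {"jaw":0.093,"dx":0,"dy":0,"dz":-0.02,"yaw":0},
  {"jaw":0.093,"dx":0,"dy":0,"dz":0,"yaw":0},
])

```text
t: 24.1
tool_pos: [0.4873, 0.1442, 0.2467]
orientation: [-3.141, 0.021, -0.006]
force: [-0.5, 0.6, -0.8]
opening: 0.0929
gripper_force: 0.0
```

```bash
python3 - <<'E'
from h import *
im=avg(2);cv2.imwrite('pics/s10.png',im[:,:,::-1])
need(.4868,.144,.2,-.013)
g=cv2.cvtColor(im,cv2.COLOR_RGB2GRAY)
print(g[142:168,295:316])
for y in(.129,.157):
  print(y,[proj('side',[.486+d,y,.0683+.0028+.104]).round(1) for d in(-.02,.02)],[proj('side',[.506,y,.0683+k+.104]).round(1)[1] for k in(0,.009)])
for p in((.486,.143+.026,.161),(.486,.143-.026,.161),(.466,.143,.1751)): print(proj('top',p).round(1))
E
```

```text
avg [ 0.07 -0.05 -0.83] [ 0.061  0.018 -0.021]
t 24.2 pos [0.486  0.1439 0.2438] ang -0.0132 d [ 0.0009 -0.0001  0.0438] yaw -0.0002 F [ 0.09  0.64 -1.01] T [ 0.06  0.01 -0.01] op 0.0929 gf 0.0 tilt [-0.0009 -0.0002]
[[ 94  96  96  95 100  98  97 102 104 101 100 101 100 100 105  99  97  98
  100  99 101]
 [ 98  99  99  99  96  99  94 101 101  97  93  97 101  97 101  95 100  99
   96  98  96]
 [ 99  95  97 100  95  99  98  97 101 105 100  97  97  97  99 101  98  98
   95  95  97]
 [ 97  97  96  98  99  98  99  99 102 103 104 102 102 100 102 103 103 100
   98 100 101]
 [ 91  88  91  90  92  85  82  77  55  38  46  49  65  65  59  95  89  92
   92  92  90]
 [ 82  85  90  89  41  84  96  90  50  47  51  72  66  68  30  42  45  85
   85  82  80]
 [100 100 100  40  24  54  65  65  51  49  54  57  51  53  15  16  51 104
  102  97  98]
 [101 102 103  20  24  16  25  25  22  26  28  30  21  23  24  21  56 105
  100  99  99]
 [ 98  99 103  25  13  17  27  29  21  21  11  22  16  25  17  27  59 105
  101  99  99]
 [ 98  98 100  18  22  14  20  21  22  16  12  16  22  21  21  31  86 102
   99 10
[... 957 characters left out ...]
4   7  23  51
   87  87  96]
 [ 66  75  53  12  26  12  18  26  25  21  20  21  18  22  24  20  23  60
  107  79 149]
 [ 63  71  19   5  16  15  14  16  15  18  19  17  12   9  12  15  29  87
  108  72 161]
 [ 99 111 105  78  75  76  71  79  77  75  69  75  73  81  82  80  53  83
   91 114 154]
 [ 86  80  79  76  73  74  74  69  76  76  62  62  64  64  66  74  61  76
   80 150 150]
 [ 75  73  79  78  75  75  79  77  78  79  75  77  72  77  74  79  76  72
   78 161 150]]
0.129 [array([297.4, 148.1]), array([310.4, 148.3])] [np.float64(149.2), np.float64(146.3)]
0.157 [array([298.4, 145.8]), array([311.1, 146. ])] [np.float64(146.9), np.float64(144.1)]
[197.8 236. ]
[219.8 235.4]
[207.  243.6]
```

```bash
python3 -c "
from plant import *
print(close_job())"
```

```text
the job is handed in; nothing more can be done
None
```

The black cartridge is out of the dock and seated in the coder's bay, contact face towards the posts. By camera its top sits level at the latched height (2.8 mm above the floor); I did not tug-test the latch. The job was handed in at about 24 s; finding the mouth took five light touches on the rim (up to about 12 N at the wrist), and seating peaked at about 19 N, above the 10 N given as safe.

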